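# Unstack the coin boxes into their cradles

## Robot

A 7-joint arm with a two-finger parallel gripper is mounted at the origin on the work surface. World frame = base frame: x ahead of the robot, y to its left, z up, the work surface at z = 0. Lengths are in m, angles in rad, forces in N, time in s.
With the tool pointing down it reaches from about 0.4 to 0.85 m from the base axis. Payload 10.4 kg.
Tool frame: the origin (TCP) lies at the very end of the fingers, on their centre line; the grasp point (between the pads) lies 19 mm behind it (r.pinch_z is the distance from the TCP to the grasp point, in m); z points along the fingers, y is the line along which they close (so a half turn about z gives the same grasp; the last joint's range is limited). The gripper opens to 87 mm and grips with 3 to 60 N. Pads are 19 mm wide; open, the fingers measure 117 mm over their backs; the gripper's body (75 mm by 190 mm) begins 51 mm behind the grasp point.
Start: joints at [-1.137, 0.332, -0.065, 1.46, 0.022, 1.35, -0.088], TCP at [0.276, 0.561, 0.223] pointing down, gripper open.
Joint ranges: [-2.6, 2.6], [-0.5, 2.12], [-1.47, 1.34], [0.16, 2.42], [-1.27, 4.41], [0.06, 2.06], [-2.6, 2.6]. Speed limits (rad/s): [2.22, 2.22, 2.79, 2.79, 3.14, 3.14, 3.14].

## Interface

Orientations are given as a unit quaternion [x, y, z, w].
In Python, from bench import r, camera gives the robot as it stands. The module is installed in compiled form; this text tells all that it offers.
- The arm moves only by the shell command python3 -m pendant 'ROWS' [FORCE]. ROWS is JSON, a list of rows, each an object with "dp": the shift along the tool's x, y, z as a fraction of full scale, a list of three; "rotation": the turn, a rotation vector about the tool's x, y, z as a fraction of full scale, a list of three; "jaw": the opening, from 0 (shut) to 1 (fully open). A call has 1 to 8 rows; each row is the pose to reach, as a shift and turn from the pose commanded when the call began, along the tool's axes at that moment, turning the shorter way round; what a row does not reach only later rows make up. Full scale, the value 1, is 0.15 m for a shift and 2 pi rad for a turn. A row lasts 1/8 s, in which the tool goes at most 62.5 mm and 10.7 degrees, less where a joint would pass 70% of its speed; a pose out of reach is approached as far as the arm can. A call with a number of a shift or a turn outside -1 to 1 is refused whole. A call with a gripper value outside its range is refused whole. The fingers move at their own pace and stop on an object; FORCE is the grip in N (left out, the last holds). Time passes only in rows, so rows that repeat a pose let the fingers close. It gives the time, the measured TCP pose, the force, the opening and the grip force at its end, in the units of the state.
- r.read_state(): the state, without advancing time (a new reading comes with each control period).
- camera(name): name is "side" or "top" or "wrist"; returns a dict with "image" (480x640x3 uint8, red, green, blue), "z_map" (480x640 float32, m along the optical axis (not along the pixel's ray), 0 where there is no reading), "mtx" (3x3 intrinsics, pixels), "distortion" ([k1, k2, p1, p2, k3] as OpenCV has them; the pictures are not rectified), "T" (4x4, takes a point from camera to world coordinates). Camera axes: x right, y down, z forward; pixel columns grow to the right and rows downward; lengths in m; the calibration is good to about 2 mm. A picture is of the moment at which its call begins.
- r.close_job(): hands the job in; it is judged then, once.
The state is a dict: "time": time; "joint_positions": joint angles; "joint_vel": joint speeds; "joint_torque": joint torques, N m; "ee_pos": TCP position; "eef_rot": TCP orientation; "ft_force": force on the tool from outside, world axes, zero at the start; "torque": the same for the moment, N m; "width": finger opening in m; "grip_force": force on a finger pad.
Only numpy, scipy, OpenCV 4.12 (cv2) and the standard library are available. Lean on these libraries where they do the work, as an engineer would, in place of code of your own. Each camera call takes 0.05 s, during which the arm holds its last target. There are 200 camera calls.

## Task

The emptied coin boxes of the laundry machines stand in a stack on the folding counter. Take the stack apart from the top down, one box at a time, and set each box upright and flat inside the lip of the cradle made for its shape and size. Set the boxes down gently, never dropping them or tipping them over, and leave the mug and the detergent bottle where they stand.

Things in the scene. Friction and masses are not known exactly. Their poses are not given: they have to be found in the camera images.
- small_box: small lidded steel coin box with a dark coin slot in its top, 28 (x) x 50 (y) x 36 (z) mm, about 0.12 kg. Top of the stack at the start, turned up to 1 rad either way from the round box. Origin: centre of its underside, z up.
- round_box: round lidded steel coin box (upright cylinder), 54 mm across, 40 mm high, about 0.2 kg. Second from the top of the stack. Origin: centre of its underside, z up.
- square_box: square lidded steel coin box, 64 x 64 x 40 (z) mm, about 0.3 kg. Third from the top, standing on the long box up to 20 mm off its middle. Origin: centre of its underside, z up; sides along x and y.
- long_box: long lidded steel coin box, 64 (x) x 130 (y) x 40 (z) mm, about 0.45 kg. Bottom of the stack, standing on the counter. Origin: centre of its underside, z up.
- small_cradle: smallest rectangular grey plastic cradle with a black floor, outside 54 (x) x 76 (y) mm. Fixed to the counter. Origin: centre of its underside, z up; its floor is 5 mm above the counter, its 5 mm wide lip rises 10 mm above the counter, and the 44 x 66 mm inside leaves the small box 8 mm of play all round. The box's long side lies along the cradle's y.
- round_cradle: round grey plastic cradle with a black floor, 80 mm across. Fixed to the counter. Origin: centre of its underside, z up; its floor is 5 mm above the counter, its 5 mm wide lip rises 10 mm above the counter, and the 70 mm circle inside leaves the round box 8 mm of play all round. It is round: yaw does not matter.
- square_cradle: square grey plastic cradle with a black floor, outside 90 x 90 mm. Fixed to the counter. Origin: centre of its underside, z up; its floor is 5 mm above the counter, its 5 mm wide lip rises 10 mm above the counter, and the 80 x 80 mm inside leaves the square box 8 mm of play all round. The box's sides lie along the cradle's x and y, any way round.
- long_cradle: long grey plastic cradle with a black floor, outside 90 (x) x 156 (y) mm. Fixed to the counter. Origin: centre of its underside, z up; its floor is 5 mm above the counter, its 5 mm wide lip rises 10 mm above the counter, and the 80 x 146 mm inside leaves the long box 8 mm of play all round. The box's long side lies along the cradle's y.
- mug: white mug, 76 mm across, 85 mm high, handle at its +y side, standing on the counter between the cradles. Origin: centre of its underside. A bystander.
- detergent: white detergent bottle with a blue cap, 72 mm across, 200 mm high, standing at the left of the work. Origin: centre of its underside. A bystander.
There are look-alikes about, which are no part of the job. What is shaped like the round_box but purple is not meant. What is shaped like the long_box but turquoise is not meant.

How it is judged:
On the way, in this order (a step that is already met when the one before it is completed fails the run):
1. the small box sits flat in its own cradle (horizontal distance between small_box and small_cradle below 0.014 m and z of small_box in the frame of small_cradle between 0.002 and 0.008 m and angle between small_box's own z axis and vertical below 0.06 rad and linear speed of small_box below 0.03 m/s), for 0.2 s.
2. the round box sits flat in its own cradle (horizontal distance between round_box and round_cradle below 0.014 m and z of round_box in the frame of round_cradle between 0.002 and 0.008 m and angle between round_box's own z axis and vertical below 0.06 rad and linear speed of round_box below 0.03 m/s), for 0.2 s.
3. the square box sits flat in its own cradle (horizontal distance between square_box and square_cradle below 0.014 m and z of square_box in the frame of square_cradle between 0.002 and 0.008 m and angle between square_box's own z axis and vertical below 0.06 rad and linear speed of square_box below 0.03 m/s), for 0.2 s.
4. the long box sits flat in its own cradle (horizontal distance between long_box and long_cradle below 0.014 m and z of long_box in the frame of long_cradle between 0.002 and 0.008 m and angle between long_box's own z axis and vertical below 0.06 rad and linear speed of long_box below 0.03 m/s), for 0.2 s.
At the end, for the whole second after the job is handed in: Each box stands in the cradle of its own shape and size: centre within 14 mm of the cradle's centre, underside on the cradle's floor (2 to 8 mm above the cradle's underside), upright within 0.06 rad, at rest and released (all of step 1 and all of step 2 and all of step 3 and all of step 4); the robot touches nothing.
It fails at once if a box is tipped over (more than 0.5 rad) (angle between any of small_box, round_box, square_box, long_box's own z axis and vertical above 0.5 rad).
It fails at once if a box is dropped or slammed into its cradle (faster than 0.5 m/s within 20 mm of the cradle's centre and 20 mm of its floor) ((horizontal distance between small_box and small_cradle below 0.02 m and z of small_box in the frame of small_cradle below 0.025 m and linear speed of small_box above 0.5 m/s) or (horizontal distance between round_box and round_cradle below 0.02 m and z of round_box in the frame of round_cradle below 0.025 m and linear speed of round_box above 0.5 m/s) or (horizontal distance between square_box and square_cradle below 0.02 m and z of square_box in the frame of square_cradle below 0.025 m and linear speed of square_box above 0.5 m/s) or (horizontal distance between long_box and long_cradle below 0.02 m and z of long_box in the frame of long_cradle below 0.025 m and linear speed of long_box above 0.5 m/s)).
It fails at once if the mug or the detergent bottle is pushed more than 20 mm or tipped (distance of any of mug, detergent from where it was at the start of the episode above 0.02 m or angle between any of mug, detergent's own z axis and vertical above 0.3 rad).
It also fails if it takes over 120 s, if anything falls off the work surface, if the arm or the gripper's body presses on something with over 40 N, if the wrist force passes 120 N, or if a joint passes its speed limit or range.

## Working session

There is one attempt and no reset: what is moved stays moved. The work goes in short steps, Python scripts to look and compute and a shell command to move; the robot and the scene stay as the last step left them, time stands still between calls to the robot, and variables do not carry over. Pictures are saved under pics/ and viewed, at most 14 in all, crops included, and the job is handed in when it is done.

```bash
mkdir -p pics; python3 - <<'E'
from bench import r,camera
import cv2,numpy as np
s=r.read_state();print(s['time'],s['ee_pos'],s['eef_rot'],s['width'],r.pinch_z)
for n in['top','side']:
    c=camera(n);cv2.imwrite(f'pics/{n}0.png',c['image'][:,:,::-1]);np.savez(f'{n}0.npz',**c)
    print(n,c['mtx'],c['distortion'],c['T'].round(3))
E
```

```text
0.0 [0.27550547 0.56058309 0.22176276] [ 2.26397985e-01  9.74034627e-01 -6.94169590e-04 -1.24698226e-04] 0.08768003739524939 0.0187
top [[449.03569497   0.         311.93327414]
 [  0.         449.03569497 239.16117133]
 [  0.           0.           1.        ]] [-0.02808613  0.          0.          0.          0.        ] [[ 0.028 -0.993  0.115  0.515]
 [-0.999 -0.031 -0.018  0.098]
 [ 0.021 -0.114 -0.993  1.061]
 [ 0.     0.     0.     1.   ]]
side [[567.26743048   0.         317.40370548]
 [  0.         567.26743048 233.02784004]
 [  0.           0.           1.        ]] [-0.07248757  0.          0.          0.          0.        ] [[-0.988 -0.104  0.116  0.514]
 [-0.155  0.595 -0.789  0.973]
 [ 0.013 -0.797 -0.604  0.773]
 [ 0.     0.     0.     1.   ]]
```

View pics/top0.png

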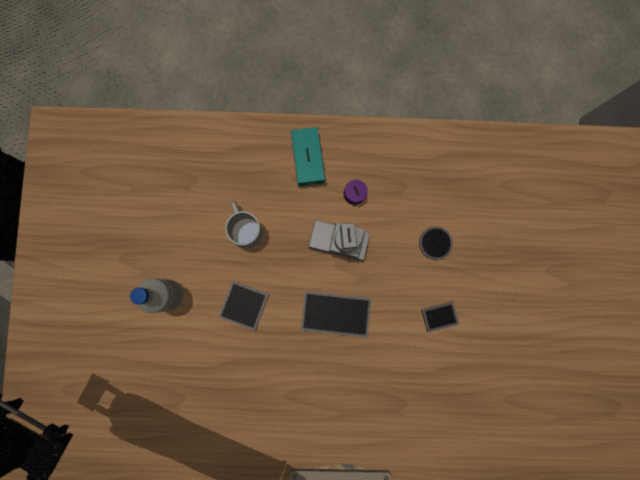

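View pics/side0.png

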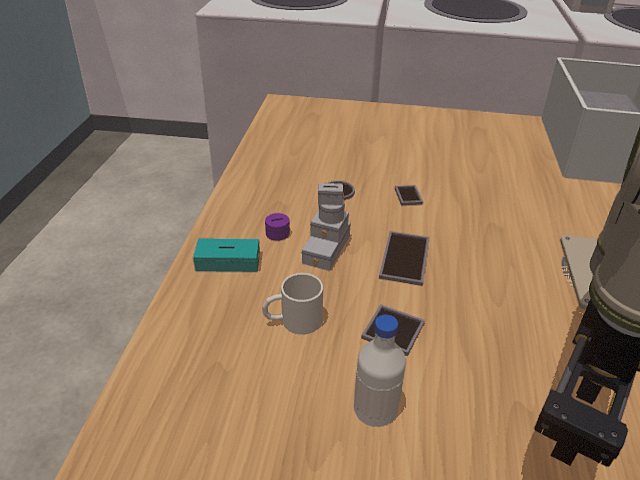

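The top view shows the stack at about (340,240). The cradles are round (436,242), small (440,317), long (336,314) and square (244,305), with the mug at (243,230) and the bottle at (150,295). The side view confirms the stacking order, with the small box on top at (330,190). Next I measure each of them.

```bash
cat > h.py <<'E'
import cv2,numpy as np
def rays(c,uv):
    p=cv2.undistortPoints(np.float64(uv).reshape(-1,1,2),c['mtx'],c['distortion']).reshape(-1,2)
    return np.c_[p,np.ones(len(p))]@c['T'][:3,:3].T
def plane(c,uv,z):
    d=rays(c,uv);o=c['T'][:3,3];return o+d*((z-o[2])/d[:,2])[:,None]
def cloud(c):
    v,u=np.mgrid[:480,:640];uv=np.c_[u.ravel(),v.ravel()]
    P=c['T'][:3,3]+rays(c,uv)*c['z_map'].reshape(-1,1);P[c['z_map'].ravel()==0]=np.nan
    return P.reshape(480,640,3)
def rect(P):
    (x,y),(w,h),a=cv2.minAreaRect(np.float32(P[:,:2]*1000))
    if w<h: a+=90;w,h=h,w
    return np.round([x,y,w,h],1),round((a+90)%180-90,1)  # long-side angle from world x, deg
E
python3 - <<'E'
from h import *
for n in['top','side']:
    c=dict(np.load(f'{n}0.npz'));im=c['image'];P=cloud(c);hsv=cv2.cvtColor(im,cv2.COLOR_RGB2HSV)
    print(n)
    blk=((hsv[...,2]<60)&(P[...,0]>.25)&(P[...,0]<.75)&(abs(P[...,1])<.45)&(P[...,2]<.03)).astype(np.uint8)
    for k in cv2.findContours(blk,cv2.RETR_EXTERNAL,cv2.CHAIN_APPROX_NONE)[0]:
        if cv2.contourArea(k)<100: continue
        m=np.zeros((480,640),np.uint8);cv2.drawContours(m,[k],-1,1,-1)
        z=np.nanmedian(P[...,2][m>0]);q=k.reshape(-1,2)
        print(' floor',q.mean(0).round(),'z',z.round(4),rect(plane(c,q,.005)))
    # stack levels
    st=(hsv[...,1]<60)&(P[...,2]>.02)&(abs(P[...,0]-.52)<.12)&(abs(P[...,1]-.04)<.13)
    hh=np.histogram(P[...,2][st],bins=np.arange(.02,.2,.01));print(hh[0])
    for lo,hi in[(.03,.05),(.07,.09),(.11,.13),(.145,.17)]:
        m=st&(P[...,2]>lo)&(P[...,2]<hi);Q=P[m];
        if len(Q)>20: print(' lev',np.median(Q[:,2]).round(4),len(Q),rect(Q),np.median(Q,0).round(3))
    tall=(P[...,2]>.05)&(P[...,1]>.15)&(P[...,0]>.3)
    for k in cv2.findContours(tall.astype(np.uint8),cv2.RETR_EXTERNAL,cv2.CHAIN_APPROX_NONE)[0]:
        if cv2.contourArea(k)>100:
            q=k.reshape(-1,2);Q=P[q[:,1],q[:,0]];print(' tall',q.mean(0).round(),np.nanmin(Q,0).round(3),np.nanmax(Q,0).round(3))
c=dict(np.load('top0.npz'));cv2.imwrite('pics/c.png',cv2.resize(c['image'][190:350,200:480,::-1],None,fx=2.8,fy=2.8,interpolation=cv2.INTER_CUBIC))
E
```

```text
top
 floor [440. 317.] z 0.0049 (array([ 464.1, -226.7,   66.5,   43.7]), -75.0)
 floor [336. 314.] z 0.0048 (array([463.8,  18.4, 144.3,  78.4]), 85.2)
 floor [243. 305.] z 0.0052 (array([477.3, 235. ,  78.1,  77.7]), -18.2)
 floor [436. 243.] z 0.0047 (array([ 638. , -217. ,   68.6,   67.4]), 45.9)
[  4 259 178  13  16 117  68  10   9 110  69  10  11 236   2   0   0]
 lev 0.0396 437 (array([615.2,  19.5, 133.2,  49.1]), 89.8) [0.621 0.047 0.04 ]
 lev 0.0793 185 (array([621.7,   6.5,  64.1,  47.8]), 77.3) [0.606 0.007 0.079]
 lev 0.1194 179 (array([620. ,   7.3,  52.7,  38.6]), -88.6) [0.621 0.021 0.119]
 lev 0.1557 248 (array([623. ,   7.6,  36.4,  28.6]), 7.0) [0.622 0.008 0.156]
 tall [ 13. 407.] [0.3   0.539 0.221] [0.323 0.605 0.311]
 tall [155. 295.] [0.462 0.373 0.05 ] [0.531 0.44  0.203]
 tall [241. 224.] [0.61  0.198 0.05 ] [0.716 0.27  0.088]
side
 floor [399. 325.] z 0.0047 (array([478.3, 231.3,  78.6,  74.8]), -19.1)
 floor [404. 256.] z 0.0048 (array([464.1,  14.2, 141.4,  77.5]), 85.2)
 floor [408. 193.] z 0.0037 (array([ 464.1, -232.4,   59.3,   39.9]), -73.3)
[107 280 118  84  85 144  93  82  72 126  76  76  69 153   0   0   0]
 lev 0.0385 398 (array([619.2,  24.6, 130.2,  35.3]), 77.1) [0.62  0.05  0.039]
 lev 0.0788 237 (array([616. ,   8.5,  65.8,  36.2]), 77.2) [0.613 0.031 0.079]
 lev 0.1191 202 (array([615.9,  16.3,  56.2,  27.2]), 44.2) [0.621 0.023 0.119]
 lev 0.154 190 (array([623.6,   8.3,  34.5,  30.3]), 7.5) [0.622 0.015 0.154]
 tall [381. 363.] [0.462 0.388 0.05 ] [0.533 0.447 0.201]
 tall [294. 296.] [0.611 0.195 0.05 ] [0.716 0.273 0.087]
 tall [599. 311.] [0.3   0.514 0.22 ] [0.35  0.657 0.585]
```

View pics/c.png

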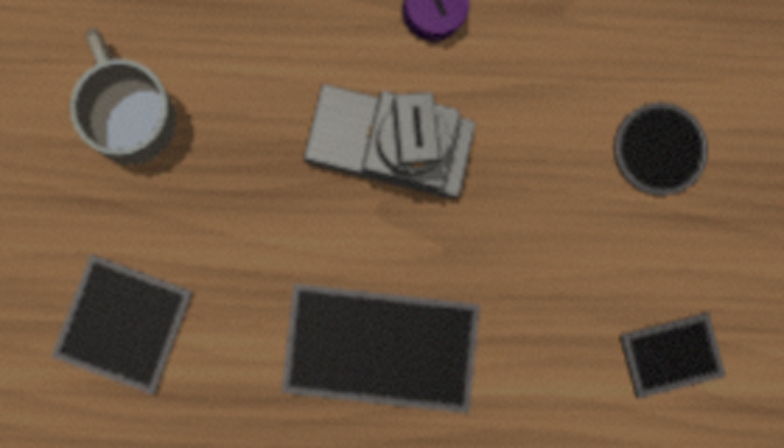

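```bash
cat >> h.py <<'E'
from scipy.spatial.transform import Rotation as R
def go(x,y,z,yaw=None):
    """print dp in tool axes (fractions) to target TCP; yaw = wanted world heading of tool y, deg (mod 180)"""
    from bench import r
    s=r.read_state();M=R.from_quat(s['eef_rot']).as_matrix()
    d=M.T@(np.array([x,y,z])-s['ee_pos'])/.15
    h=np.degrees(np.arctan2(M[1,1],M[0,1]))
    print('t %.2f TCP'%s['time'],s['ee_pos'].round(4),'heading %.1f'%h,'width %.4f'%s['width'],'j7 %.2f'%s['joint_positions'][6],'tilt',M[:,2].round(3))
    print('dp',d.round(3),'up',(M.T@[0,0,1]).round(3))
    if yaw is not None:
        t=(yaw-h+90)%180-90;print('rot z (tool, frac)',round(-t/360,4),'rows',abs(t)/10.7)
E
python3 - <<'E'
from h import *;from bench import camera
c=camera('wrist');print(c['T'].round(3),c['mtx'])
go(.55,.01,.33,97)
E
```

```text
[[ 0.441  0.856  0.272  0.2  ]
 [ 0.898 -0.42  -0.134  0.598]
 [-0.001  0.303 -0.953  0.384]
 [ 0.     0.     0.     1.   ]] [[388.44689069   0.         315.0942521 ]
 [  0.         388.44689069 236.01751183]
 [  0.           0.           1.        ]]
t 0.15 TCP [0.2756 0.5607 0.222 ] heading 63.8 width 0.0871 j7 -0.09 tilt [-0.    -0.001 -1.   ]
dp [-3.261 -2.489 -0.717] up [-0.    -0.001 -1.   ]
rot z (tool, frac) -0.0921 rows 3.0998132958470883
```

```bash
R5(){ :; }
python3 -m pendant '[{"dp":[0,0,-0.7],"rotation":[0,0,0],"jaw":1},{"dp":[0,0,-0.7],"rotation":[0,0,0],"jaw":1},{"dp":[-0.4,-0.3,-0.7],"rotation":[0,0,0],"jaw":1},{"dp":[-0.8,-0.6,-0.7],"rotation":[0,0,0],"jaw":1},{"dp":[-0.8,-0.6,-0.7],"rotation":[0,0,0],"jaw":1}]'
python3 -m pendant '[{"dp":[-0.4,-0.3,0],"rotation":[0,0,0],"jaw":1},{"dp":[-0.8,-0.6,0],"rotation":[0,0,0],"jaw":1},{"dp":[-0.8,-0.6,0],"rotation":[0,0,0],"jaw":1},{"dp":[-0.8,-0.6,0],"rotation":[0,0,0],"jaw":1},{"dp":[-0.8,-0.6,0],"rotation":[0,0,0],"jaw":1}]'
python3 -m pendant '[{"dp":[-0.4,-0.3,0],"rotation":[0,0,0],"jaw":1},{"dp":[-0.8,-0.6,0],"rotation":[0,0,0],"jaw":1},{"dp":[-0.8,-0.6,0],"rotation":[0,0,0],"jaw":1},{"dp":[-0.8,-0.6,0],"rotation":[0,0,0],"jaw":1},{"dp":[-0.8,-0.6,0],"rotation":[0,0,0],"jaw":1}]'
python3 -m pendant '[{"dp":[-0.4,-0.3,0],"rotation":[0,0,-0.028],"jaw":1},{"dp":[-0.8,-0.6,0],"rotation":[0,0,-0.056],"jaw":1},{"dp":[-0.8,-0.6,0],"rotation":[0,0,-0.092],"jaw":1},{"dp":[-0.8,-0.6,0],"rotation":[0,0,-0.092],"jaw":1},{"dp":[-0.8,-0.6,0],"rotation":[0,0,-0.092],"jaw":1},{"dp":[-0.8,-0.6,0],"rotation":[0,0,-0.092],"jaw":1}]'
python3 - <<'E'
from h import *;from bench import camera
go(.55,.01,.33,97)
c=camera('wrist');cv2.imwrite('pics/w1.png',c['image'][:,:,::-1]);np.savez('w1.npz',**c)
E
```

```text
time: 0.78
ee_pos: [0.346, 0.4238, 0.3279]
eef_rot: [0.229, 0.974, 0.0, 0.0]
ft_force: [0.4, 1.1, 0.7]
width: 0.0867
grip_force: 0.0
time: 1.4
ee_pos: [0.411, 0.2945, 0.3274]
eef_rot: [0.226, 0.974, 0.0, -0.0]
ft_force: [-0.3, 0.6, 0.3]
width: 0.0874
grip_force: 0.0
time: 2.02
ee_pos: [0.479, 0.1619, 0.3273]
eef_rot: [0.225, 0.974, 0.0, -0.0]
ft_force: [0.0, -0.0, -0.6]
width: 0.0868
grip_force: 0.0
time: 2.78
ee_pos: [0.5475, 0.0279, 0.3274]
eef_rot: [-0.061, 0.998, 0.0, -0.0]
ft_force: [0.8, -0.5, -0.3]
width: 0.0872
grip_force: 0.0
t 2.77 TCP [0.5475 0.0279 0.3274] heading 97.0 width 0.0872 j7 1.60 tilt [-0.  0. -1.]
dp [-0.002 -0.121 -0.017] up [ 0.     0.001 -1.   ]
rot z (tool, frac) 0.0 rows 0.0003229386491537863
```

View pics/w1.png

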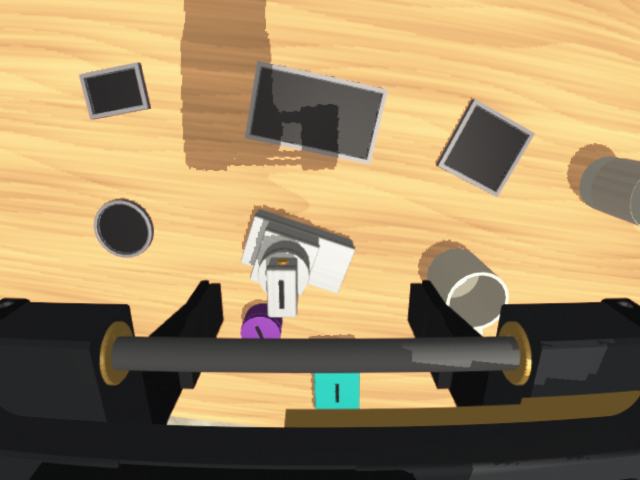

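The wrist view shows the whole stack: the small box's bright top at (282,290), the round rim at (283,255), the square box and the long box. I take the tops from brightness and height masks.

```bash
cat >> h.py <<'E'
def levels(c,Ls,cx=.62,cy=.01,rad=.12,V=0):
    P=cloud(c);g=c['image'].max(2);S=cv2.cvtColor(c['image'],cv2.COLOR_RGB2HSV)[...,1]
    for z in Ls:
        m=(abs(P[...,2]-z)<.006)&(np.hypot(P[...,0]-cx,P[...,1]-cy)<rad)&(S<60)
        m=cv2.morphologyEx(m.astype(np.uint8),cv2.MORPH_OPEN,np.ones((3,3)))
        ks=[k for k in cv2.findContours(m,cv2.RETR_EXTERNAL,cv2.CHAIN_APPROX_NONE)[0] if len(k)>15]
        if not ks: print(z,'none');continue
        q=np.vstack(ks).reshape(-1,2);zm=np.median(P[...,2][m>0]);Q=plane(c,q,z)
        print(z,'zmeas',zm.round(4),'px',q.mean(0).round(),rect(Q),'circ',np.round(np.array(cv2.minEnclosingCircle(np.float32(Q[:,:2]*1000))[0])),round(cv2.minEnclosingCircle(np.float32(Q[:,:2]*1000))[1],1))
E
python3 - <<'E'
from h import *
c=dict(np.load('w1.npz'));levels(c,[.156,.12,.08,.04])
print('top');levels(dict(np.load('top0.npz')),[.156,.12,.08,.04])
P=cloud(c);hsv=cv2.cvtColor(c['image'],cv2.COLOR_RGB2HSV)
# outer cradle outlines (dark floor + lip) by height above counter
for n,x,y in[('small',.464,-.228),('long',.464,.018),('square',.477,.234),('round',.638,-.218)]:
    m=((hsv[...,1]<60)&(np.hypot(P[...,0]-x,P[...,1]-y)<.1)&(P[...,2]<.02)).astype(np.uint8)
    m=cv2.morphologyEx(m,cv2.MORPH_OPEN,np.ones((3,3)))
    k=max(cv2.findContours(m,0,1)[0],key=cv2.contourArea).reshape(-1,2);print(n,rect(plane(c,k,.01)))
E
```

```text
0.156 zmeas 0.1562 px [282. 292.] (array([628. ,   6.4,  51.7,  27.5]), 6.1) circ [628.   6.] 28.6
0.12 zmeas 0.1202 px [283. 269.] (array([621.9,   5.2,  52.8,  45.2]), -86.6) circ [625.   5.] 27.2
0.08 zmeas 0.0802 px [281. 252.] (array([628.7,   3.2,  64.4,  64.1]), -12.4) circ [629.   3.] 44.2
0.04 zmeas 0.0403 px [297. 253.] (array([632.1,  16.9, 129.4,  64.2]), 77.7) circ [633.  17.] 70.5
top
0.156 zmeas 0.1557 px [348. 235.] (array([629.5,   8.5,  49.7,  28. ]), 6.7) circ [630.   8.] 26.9
0.12 zmeas 0.1195 px [347. 239.] (array([625.1,   6.9,  51. ,  31.9]), -88.2) circ [626.   7.] 26.7
0.08 zmeas 0.0796 px [346. 241.] (array([629.5,   5. ,  63.8,  63.6]), 78.3) circ [630.   4.] 43.1
0.04 zmeas 0.0396 px [339. 240.] (array([632.7,  18.4, 128.6,  64. ]), 77.9) circ [633.  18.] 70.1
small (array([ 463. , -224.7,   78.5,   53.8]), -74.7)
long (array([463.3,  18.4, 155.4,  89.9]), 85.1)
square (array([476.9, 231.9,  92.1,  89.5]), 71.5)
round (array([ 635.6, -215.4,   80.4,   77.1]), -83.5)
```

```bash

python3 -m pendant '[{"dp":[-0.26,-0.1,0],"rotation":[0,0,0],"jaw":1},{"dp":[-0.52,-0.2,0.2],"rotation":[0,0,0],"jaw":1},{"dp":[-0.52,-0.2,0.5],"rotation":[0,0,0],"jaw":1},{"dp":[-0.52,-0.2,0.8],"rotation":[0,0,0],"jaw":1},{"dp":[-0.52,-0.2,0.8],"rotation":[0,0,0],"jaw":1},{"dp":[-0.52,-0.2,0.8],"rotation":[0,0,0],"jaw":1}]'
python3 - <<'E'
from h import *;go(.6285,.0075,.128,96.4)
E
```

```text
time: 3.58
ee_pos: [0.6295, 0.0063, 0.2097]
eef_rot: [-0.061, 0.998, 0.0, 0.001]
ft_force: [-0.3, 0.9, 0.6]
width: 0.0872
grip_force: 0.0
t 3.58 TCP [0.6295 0.0063 0.2097] heading 97.0 width 0.0872 j7 1.72 tilt [ 0.002  0.    -1.   ]
dp [0.007 0.009 0.545] up [-0.002  0.    -1.   ]
rot z (tool, frac) 0.0016 rows 0.05281748926529922
```

```bash

python3 -m pendant '[{"dp":[0.007,0.009,0.2],"rotation":[0,0,0],"jaw":1},{"dp":[0.007,0.009,0.4],"rotation":[0,0,0],"jaw":1},{"dp":[0.007,0.009,0.54],"rotation":[0,0,0],"jaw":1},{"dp":[0.007,0.009,0.54],"rotation":[0,0,0],"jaw":0.6},{"dp":[0.007,0.009,0.54],"rotation":[0,0,0],"jaw":0},{"dp":[0.007,0.009,0.54],"rotation":[0,0,0],"jaw":0},{"dp":[0.007,0.009,0.54],"rotation":[0,0,0],"jaw":0},{"dp":[0.007,0.009,0.54],"rotation":[0,0,0],"jaw":0}]' 15
python3 -m pendant '[{"dp":[0,0,-0.05],"rotation":[0,0,0],"jaw":0},{"dp":[0,0,-0.2],"rotation":[0,0,0],"jaw":0},{"dp":[0,0,-0.4],"rotation":[0,0,0],"jaw":0},{"dp":[0,0,-0.4],"rotation":[0,0,0],"jaw":0},{"dp":[0,0,-0.4],"rotation":[0,0,0],"jaw":0}]'
python3 - <<'E'
from h import *;go(.464,-.227,.25,15)
E
```

```text
time: 4.58
ee_pos: [0.6276, 0.007, 0.1269]
eef_rot: [-0.061, 0.998, 0.0, 0.0]
ft_force: [-0.8, -0.2, 0.6]
width: 0.0448
grip_force: 0.0
time: 5.2
ee_pos: [0.6272, 0.0071, 0.186]
eef_rot: [-0.061, 0.998, 0.0, -0.0]
ft_force: [0.0, 0.7, -1.3]
width: 0.0279
grip_force: 14.9
t 5.20 TCP [0.6272 0.0071 0.186 ] heading 97.0 width 0.0279 j7 1.72 tilt [-0.001  0.    -1.   ]
dp [ 1.269 -1.417 -0.426] up [ 0.001  0.    -1.   ]
rot z (tool, frac) 0.2277 rows 7.659363310635853
```

```bash

python3 - <<'E'
from h import *;from bench import camera
c=camera('side');cv2.imwrite('pics/s2.png',cv2.resize(c['image'][60:300,200:520,::-1],None,fx=2.4,fy=2.4))
P=cloud(c);g=P[150:260,300:365];im=c['image'][150:260,300:365]
S=cv2.cvtColor(im,cv2.COLOR_RGB2HSV)[...,1]
for v in range(0,110,4): print(150+v,g[v,30].round(3),im[v,30])
E
```

```text
150 [0.621 0.103 0.292] [44 29 30]
154 [0.621 0.102 0.283] [42 35 30]
158 [0.622 0.093 0.27 ] [41 18 18]
162 [0.622 0.096 0.264] [38 24  6]
166 [0.622 0.093 0.254] [44 32 31]
170 [0.629 0.031 0.208] [44 31 25]
174 [0.629 0.032 0.2  ] [38 27 20]
178 [0.628 0.032 0.191] [43 30 18]
182 [0.629 0.024 0.176] [88 77 78]
186 [0.629 0.022 0.166] [87 80 76]
190 [ 0.658 -0.215  0.003] [50 38 37]
194 [ 0.655 -0.193  0.005] [91 82 80]
198 [ 0.631 -0.003  0.121] [120 115 113]
202 [0.629 0.012 0.12 ] [125 116 117]
206 [0.628 0.024 0.119] [112 109 107]
210 [0.626 0.033 0.115] [86 78 77]
214 [0.626 0.034 0.106] [86 80 75]
218 [0.626 0.033 0.095] [89 83 82]
222 [0.626 0.033 0.086] [83 78 77]
226 [0.625 0.034 0.076] [102  97  96]
230 [0.624 0.038 0.069] [81 74 72]
234 [0.624 0.039 0.059] [87 78 78]
238 [0.624 0.037 0.047] [83 76 78]
242 [0.623 0.041 0.039] [121 113 112]
246 [0.622 0.049 0.035] [118 111 112]
250 [0.62  0.068 0.04 ] [175 168 169]
254 [0.618 0.08  0.039] [172 167 166]
258 [0.617 0.087 0.034] [88 82 79]
```

View pics/s2.png

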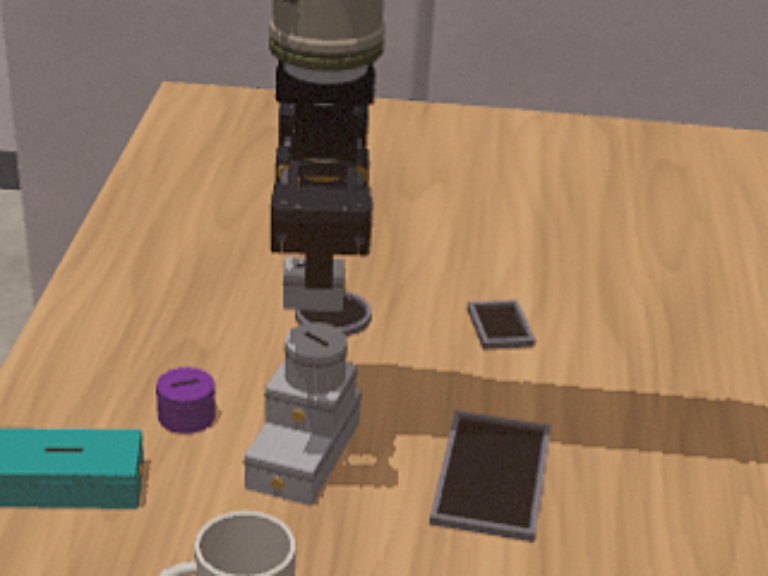

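The small box hangs level, with its underside at about z 0.162, 24 mm below the TCP. The pads closed late, so I'll wait longer next time. The rest of the stack is undisturbed. I carry the box over to its cradle.

```bash

python3 -m pendant '[{"dp":[0.2,-0.23,-0.1],"rotation":[0,0,0],"jaw":0},{"dp":[0.42,-0.47,-0.1],"rotation":[0,0,0],"jaw":0},{"dp":[0.635,-0.71,-0.1],"rotation":[0,0,0],"jaw":0},{"dp":[0.635,-0.71,-0.1],"rotation":[0,0,0],"jaw":0},{"dp":[0.635,-0.71,-0.1],"rotation":[0,0,0],"jaw":0}]'
python3 -m pendant '[{"dp":[0.2,-0.23,0],"rotation":[0,0,0.028],"jaw":0},{"dp":[0.42,-0.47,0],"rotation":[0,0,0.056],"jaw":0},{"dp":[0.635,-0.71,0],"rotation":[0,0,0.085],"jaw":0},{"dp":[0.635,-0.71,0],"rotation":[0,0,0.114],"jaw":0},{"dp":[0.635,-0.71,0],"rotation":[0,0,0.143],"jaw":0},{"dp":[0.635,-0.71,0],"rotation":[0,0,0.172],"jaw":0},{"dp":[0.635,-0.71,0],"rotation":[0,0,0.2],"jaw":0},{"dp":[0.635,-0.71,0],"rotation":[0,0,0.228],"jaw":0}]'
python3 -m pendant '[{"dp":[0,0,0.1],"rotation":[0,0,0],"jaw":0},{"dp":[0,0,0.1],"rotation":[0,0,0],"jaw":0},{"dp":[0,0,0.1],"rotation":[0,0,0],"jaw":0}]'
python3 - <<'E'
from h import *;from bench import camera
go(.464,-.227,.029,15)
for n in['top','side']:
    c=camera(n);P=cloud(c);S=cv2.cvtColor(c['image'],cv2.COLOR_RGB2HSV)
    m=(np.hypot(P[...,0]-.464,P[...,1]+.227)<.05)&(P[...,2]>.11)&(P[...,2]<.2)&(S[...,2]>60)
    Q=P[m];print(n,len(Q),np.percentile(Q,[1,50,99],axis=0).round(4).tolist())
    for z0 in np.arange(.12,.2,.006):
        k=m&(abs(P[...,2]-z0)<.003);print(round(z0,3),k.sum(),P[k].mean(0).round(3) if k.sum() else '')
E
```

```text
time: 5.88
ee_pos: [0.5458, -0.1095, 0.201]
eef_rot: [-0.061, 0.998, 0.0, -0.0]
ft_force: [0.4, 0.1, -1.4]
width: 0.0279
grip_force: 14.9
time: 6.88
ee_pos: [0.4651, -0.2262, 0.2011]
eef_rot: [0.611, 0.792, -0.0, -0.0]
ft_force: [0.1, 0.0, -1.3]
width: 0.0276
grip_force: 14.9
time: 7.25
ee_pos: [0.4642, -0.2272, 0.1862]
eef_rot: [0.609, 0.793, -0.0, -0.0]
ft_force: [0.6, -0.1, -0.7]
width: 0.0279
grip_force: 14.9
t 7.25 TCP [ 0.4642 -0.2272  0.1862] heading 15.0 width 0.0279 j7 0.71 tilt [-0.001  0.    -1.   ]
dp [ 0.002 -0.     1.048] up [ 0.    -0.001 -1.   ]
rot z (tool, frac) 0.0001 rows 0.0018048602520892266
top 92 [[0.4484, -0.2341, 0.1727], [0.4581, -0.2122, 0.1945], [0.471, -0.2048, 0.1977]]
0.12 0 
0.126 0 
0.132 0 
0.138 0 
0.144 0 
0.15 0 
0.156 0 
0.162 1 [ 0.451 -0.209  0.16 ]
0.168 0 
0.174 3 [ 0.456 -0.206  0.175]
0.18 5 [ 0.457 -0.205  0.179]
0.186 0 
0.192 45 [ 0.461 -0.215  0.194]
0.198 38 [ 0.457 -0.216  0.196]
side 281 [[0.4457, -0.2527, 0.1586], [0.462, -0.2097, 0.1843], [0.4831, -0.2003, 0.1974]]
0.12 0 
0.126 0 
0.132 0 
0.138 0 
0.144 0 
0.15 0 
0.156 5 [ 0.465 -0.212  0.158]
0.162 35 [ 0.464 -0.214  0.162]
0.168 33 [ 0.464 -0.212  0.168]
0.174 33 [ 0.461 -0.209  0.174]
0.18 31 [ 0.461 -0.206  0.18 ]
0.186 23 [ 0.459 -0.208  0.186]
0.192 86 [ 0.463 -0.221  0.193]
0.198 35 [ 0.462 -0.224  0.196]
```

```bash

python3 - <<'E'
from h import *;from bench import camera
c=camera('side');P=cloud(c);V=cv2.cvtColor(c['image'],cv2.COLOR_RGB2HSV)[...,2]
cv2.imwrite('pics/s3.png',cv2.resize(c['image'][90:210,360:460,::-1],None,fx=5,fy=5,interpolation=cv2.INTER_CUBIC))
m=(np.hypot(P[...,0]-.464,P[...,1]+.227)<.05)&(P[...,2]>.15)&(P[...,2]<.2)&(V>60)
v,u=np.where(m);print(u.min(),u.max(),v.min(),v.max())
for a in range(v.min(),v.max()+1):
    k=v==a;Q=P[v[k],u[k]];print(a,k.sum(),Q.mean(0).round(3))
E
```

```text
406 426 120 143
120 7 [ 0.466 -0.251  0.195]
121 8 [ 0.463 -0.244  0.196]
122 8 [ 0.466 -0.237  0.196]
123 9 [ 0.465 -0.235  0.195]
124 9 [ 0.463 -0.23   0.195]
125 10 [ 0.463 -0.224  0.195]
126 10 [ 0.462 -0.221  0.195]
127 12 [ 0.461 -0.216  0.194]
128 13 [ 0.461 -0.211  0.195]
129 13 [ 0.461 -0.208  0.193]
130 13 [ 0.459 -0.207  0.192]
131 17 [ 0.465 -0.212  0.186]
132 13 [ 0.469 -0.213  0.182]
133 10 [ 0.464 -0.218  0.178]
134 16 [ 0.465 -0.213  0.178]
135 15 [ 0.464 -0.211  0.177]
136 15 [ 0.463 -0.21   0.175]
137 14 [ 0.462 -0.208  0.173]
138 14 [ 0.462 -0.209  0.17 ]
139 13 [ 0.46  -0.206  0.169]
140 13 [ 0.46  -0.208  0.166]
141 12 [ 0.459 -0.206  0.164]
142 12 [ 0.458 -0.207  0.161]
143 4 [ 0.465 -0.206  0.159]
```

View pics/s3.png

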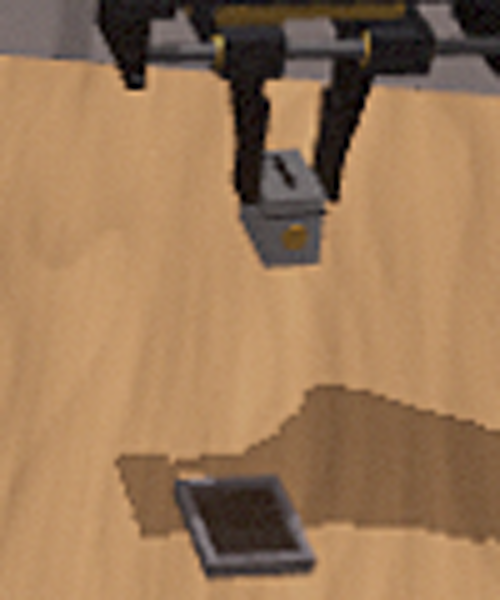

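The crop shows the box level above its cradle: top at z 0.195 throughout, underside at about 0.159, 27 mm below the TCP. I lower it gently.

```bash

python3 -m pendant '[{"dp":[0,0,0.15],"rotation":[0,0,0],"jaw":0},{"dp":[0,0,0.35],"rotation":[0,0,0],"jaw":0},{"dp":[0,0,0.55],"rotation":[0,0,0],"jaw":0},{"dp":[0,0,0.75],"rotation":[0,0,0],"jaw":0},{"dp":[0,0,0.87],"rotation":[0,0,0],"jaw":0},{"dp":[0,0,0.94],"rotation":[0,0,0],"jaw":0},{"dp":[0,0,0.98],"rotation":[0,0,0],"jaw":0},{"dp":[0,0,0.98],"rotation":[0,0,0],"jaw":0}]'
python3 -m pendant '[{"dp":[0,0,0.01],"rotation":[0,0,0],"jaw":0},{"dp":[0,0,0.02],"rotation":[0,0,0],"jaw":0},{"dp":[0,0,0.02],"rotation":[0,0,0],"jaw":0}]'
python3 -m pendant '[{"dp":[0,0,0.01],"rotation":[0,0,0],"jaw":0},{"dp":[0,0,0.02],"rotation":[0,0,0],"jaw":0},{"dp":[0,0,0.02],"rotation":[0,0,0],"jaw":0}]'
```

```text
time: 8.4
ee_pos: [0.4644, -0.2275, 0.0397]
eef_rot: [0.61, 0.793, 0.0, 0.0]
ft_force: [-0.8, 0.1, -1.0]
width: 0.0275
grip_force: 14.9
time: 8.78
ee_pos: [0.4642, -0.2274, 0.0366]
eef_rot: [0.61, 0.793, 0.0, 0.0]
ft_force: [0.7, 0.5, -0.4]
width: 0.0278
grip_force: 14.9
time: 9.15
ee_pos: [0.4641, -0.2275, 0.0334]
eef_rot: [0.61, 0.793, -0.0, -0.0]
ft_force: [0.6, -0.3, -1.5]
width: 0.0277
grip_force: 14.9
```

```bash

python3 -m pendant '[{"dp":[0,0,0.01],"rotation":[0,0,0],"jaw":0},{"dp":[0,0,0.01],"rotation":[0,0,0],"jaw":0}]'
python3 -m pendant '[{"dp":[0,0,0.01],"rotation":[0,0,0],"jaw":0},{"dp":[0,0,0.01],"rotation":[0,0,0],"jaw":0}]'
python3 - <<'E'
from h import *;from bench import camera
go(.464,-.227,.029,15)
c=camera('side');P=cloud(c);V=cv2.cvtColor(c['image'],cv2.COLOR_RGB2HSV)[...,2]
m=(np.hypot(P[...,0]-.464,P[...,1]+.227)<.024)&(P[...,2]>.02)&(V>60)
print(np.percentile(P[m][:,2],[2,50,90,95,99]).round(4), 'want top .041')
E
```

```text
time: 9.4
ee_pos: [0.4638, -0.2277, 0.0323]
eef_rot: [0.61, 0.793, 0.0, -0.0]
ft_force: [-3.7, 0.7, 6.1]
width: 0.0279
grip_force: 15.0
time: 9.65
ee_pos: [0.4634, -0.228, 0.0312]
eef_rot: [0.61, 0.792, -0.0, -0.001]
ft_force: [-8.1, 0.9, 13.6]
width: 0.0278
grip_force: 15.0
t 9.65 TCP [ 0.4634 -0.228   0.0312] heading 14.8 width 0.0278 j7 0.84 tilt [-0.001  0.001 -1.   ]
dp [0.005 0.006 0.015] up [ 0.001 -0.001 -1.   ]
rot z (tool, frac) -0.0005 rows 0.01653573987584559
[0.0221 0.0394 0.1239 0.1314 0.45  ] want top .041
```

```bash

python3 -m pendant '[{"dp":[0,0,-0.008],"rotation":[0,0,0],"jaw":0},{"dp":[0,0,-0.008],"rotation":[0,0,0],"jaw":0.4},{"dp":[0,0,-0.008],"rotation":[0,0,0],"jaw":0.7},{"dp":[0,0,-0.008],"rotation":[0,0,0],"jaw":1},{"dp":[0,0,-0.008],"rotation":[0,0,0],"jaw":1},{"dp":[0,0,-0.008],"rotation":[0,0,0],"jaw":1},{"dp":[0,0,-0.008],"rotation":[0,0,0],"jaw":1},{"dp":[0,0,-0.008],"rotation":[0,0,0],"jaw":1}]'
python3 -m pendant '[{"dp":[0,0,-0.2],"rotation":[0,0,0],"jaw":1},{"dp":[0,0,-0.5],"rotation":[0,0,0],"jaw":1},{"dp":[0,0,-0.9],"rotation":[0,0,0],"jaw":1},{"dp":[0,0,-1],"rotation":[0,0,0],"jaw":1},{"dp":[0,0,-1],"rotation":[0,0,0],"jaw":1}]'
python3 - <<'E'
from h import *;from bench import camera
go(.6255,.006,.20,15)
c=camera('top');levels(c,[.041],.464,-.227,.06);levels(c,[.12,.08,.04])
levels(camera('side'),[.041],.464,-.227,.06)
E
```

```text
time: 10.7
ee_pos: [0.4642, -0.2275, 0.0317]
eef_rot: [0.61, 0.793, 0.0, -0.0]
ft_force: [0.1, -0.2, -1.4]
width: 0.0839
grip_force: 0.0
time: 11.32
ee_pos: [0.4647, -0.2275, 0.1822]
eef_rot: [0.61, 0.793, 0.001, 0.001]
ft_force: [0.4, -0.4, -0.7]
width: 0.0871
grip_force: 0.0
t 11.32 TCP [ 0.4647 -0.2275  0.1822] heading 14.9 width 0.0871 j7 0.71 tilt [ 0.002  0.    -1.   ]
dp [ 1.229  1.436 -0.117] up [-0.     0.002 -1.   ]
rot z (tool, frac) -0.0003 rows 0.0112951216706236
0.041 zmeas 0.0403 px [446. 316.] (array([ 466.1, -228.4,   50.2,   28. ]), -75.9) circ [ 466. -229.] 26.9
0.12 zmeas 0.1195 px [347. 239.] (array([626.2,   6.9,  51.1,  51. ]), 1.7) circ [627.   7.] 26.9
0.08 zmeas 0.0796 px [345. 240.] (array([629.5,   5. ,  64.1,  63.4]), -12.2) circ [630.   4.] 43.1
0.04 zmeas 0.0395 px [339. 240.] (array([632.5,  18.4, 128.6,  64.5]), 77.9) circ [633.  18.] 70.1
0.041 zmeas 0.0396 px [409. 182.] (array([ 465. , -224. ,   51.9,   28.3]), -75.9) circ [ 466. -224.] 28.0
```

The small box sits flat (top at 0.040) and centred to about 2 mm. Next, the round box.

```bash

python3 -m pendant '[{"dp":[0.2,0.23,-0.1],"rotation":[0,0,0],"jaw":1},{"dp":[0.42,0.49,-0.1],"rotation":[0,0,0],"jaw":1},{"dp":[0.62,0.72,-0.1],"rotation":[0,0,0],"jaw":1},{"dp":[0.62,0.72,-0.1],"rotation":[0,0,0],"jaw":1}]'
python3 -m pendant '[{"dp":[0.2,0.23,0],"rotation":[0,0,0],"jaw":1},{"dp":[0.42,0.49,0],"rotation":[0,0,0],"jaw":1},{"dp":[0.615,0.72,0],"rotation":[0,0,0],"jaw":1},{"dp":[0.615,0.72,0],"rotation":[0,0,0],"jaw":1},{"dp":[0.615,0.72,0.1],"rotation":[0,0,0],"jaw":1},{"dp":[0.615,0.72,0.1],"rotation":[0,0,0],"jaw":1}]'
python3 - <<'E'
from h import *;go(.6265,.0065,.092,15)
E
```

```text
time: 11.92
ee_pos: [0.5453, -0.1058, 0.1942]
eef_rot: [0.607, 0.795, -0.001, -0.002]
ft_force: [-0.9, -0.9, -0.3]
width: 0.0867
grip_force: 0.0
time: 12.68
ee_pos: [0.6238, 0.005, 0.1796]
eef_rot: [0.611, 0.792, -0.001, -0.001]
ft_force: [0.9, 0.1, 0.1]
width: 0.087
grip_force: 0.0
t 12.68 TCP [0.6238 0.005  0.1796] heading 14.7 width 0.0870 j7 0.33 tilt [-0.003 -0.001 -1.   ]
dp [0.005 0.022 0.584] up [ 0.    -0.003 -1.   ]
rot z (tool, frac) -0.0008 rows 0.026098905242718653
```

```bash

python3 -m pendant '[{"dp":[0.005,0.022,0.15],"rotation":[0,0,0],"jaw":1},{"dp":[0.005,0.022,0.35],"rotation":[0,0,0],"jaw":1},{"dp":[0.005,0.022,0.5],"rotation":[0,0,0],"jaw":1},{"dp":[0.005,0.022,0.58],"rotation":[0,0,0],"jaw":1},{"dp":[0.005,0.022,0.58],"rotation":[0,0,0],"jaw":1}]' 20
python3 -m pendant '[{"dp":[0,0,0],"rotation":[0,0,0],"jaw":0.5},{"dp":[0,0,0],"rotation":[0,0,0],"jaw":0.3},{"dp":[0,0,0],"rotation":[0,0,0],"jaw":0.3},{"dp":[0,0,0],"rotation":[0,0,0],"jaw":0.3},{"dp":[0,0,0],"rotation":[0,0,0],"jaw":0.3},{"dp":[0,0,0],"rotation":[0,0,0],"jaw":0.3},{"dp":[0,0,0],"rotation":[0,0,0],"jaw":0.3},{"dp":[0,0,0],"rotation":[0,0,0],"jaw":0.3}]'
```

```text
time: 13.3
ee_pos: [0.6279, 0.008, 0.0944]
eef_rot: [0.61, 0.792, -0.0, -0.0]
ft_force: [0.0, 0.5, 0.8]
width: 0.0865
grip_force: 0.0
time: 14.3
ee_pos: [0.6284, 0.0086, 0.0949]
eef_rot: [0.61, 0.793, 0.0, -0.0]
ft_force: [-2.0, -0.3, 5.1]
width: 0.0537
grip_force: 20.0
```

```bash

python3 -m pendant '[{"dp":[0,0,-0.03],"rotation":[0,0,0],"jaw":0.3},{"dp":[0,0,-0.1],"rotation":[0,0,0],"jaw":0.3},{"dp":[0,0,-0.25],"rotation":[0,0,0],"jaw":0.3},{"dp":[0,0,-0.35],"rotation":[0,0,0],"jaw":0.3},{"dp":[0,0,-0.35],"rotation":[0,0,0],"jaw":0.3}]'
python3 - <<'E'
from h import *;from bench import camera
go(.637,-.216,.15,15)
c=camera('side');cv2.imwrite('pics/s4.png',cv2.resize(c['image'][130:280,270:390,::-1],None,fx=4,fy=4,interpolation=cv2.INTER_CUBIC))
P=cloud(c);V=cv2.cvtColor(c['image'],cv2.COLOR_RGB2HSV)[...,2]
m=(np.hypot(P[...,0]-.627,P[...,1]-.008)<.04)&(P[...,2]>.1)&(P[...,2]<.19)&(V>55)
print(np.percentile(P[m],[1,50,99],axis=0).round(4).tolist())
k=m&(P[...,2]>np.percentile(P[m][:,2],99)-.007);print('top',P[k].mean(0).round(4),np.linalg.lstsq(np.c_[P[k][:,:2],np.ones(k.sum())],P[k][:,2],rcond=None)[0])
c=camera('top');levels(c,[.08,.04])
E
```

```text
time: 14.92
ee_pos: [0.6292, 0.0086, 0.1486]
eef_rot: [0.61, 0.793, 0.001, 0.001]
ft_force: [0.0, -0.6, -1.3]
width: 0.0531
grip_force: 20.0
t 14.93 TCP [0.6292 0.0086 0.1486] heading 14.9 width 0.0531 j7 0.34 tilt [ 0.002  0.001 -1.   ]
dp [-1.461 -0.334 -0.01 ] up [-0.     0.002 -1.   ]
rot z (tool, frac) -0.0004 rows 0.012220935042752887
[[0.5948, -0.0161, 0.1334], [0.6274, 0.0246, 0.1659], [0.6579, 0.0357, 0.1765]]
top [0.6284 0.0092 0.1725] [-0.01516217  0.009272    0.18189735]
0.08 none
0.04 zmeas 0.0395 px [321. 236.] (array([641.3,  58.4,  63.9,  46.6]), -12.3) circ [641.  59.] 37.6
```

View pics/s4.png

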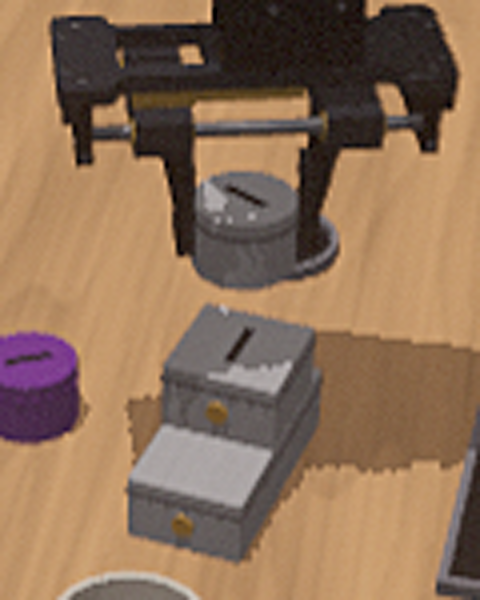

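The round box hangs level with its underside at about 0.133, 15.5 mm below the TCP, and the square box below it has not moved. On to the round cradle.

```bash

python3 -m pendant '[{"dp":[-0.22,-0.05,0],"rotation":[0,0,0],"jaw":0.3},{"dp":[-0.5,-0.11,0],"rotation":[0,0,0],"jaw":0.3},{"dp":[-0.73,-0.167,0],"rotation":[0,0,0],"jaw":0.3},{"dp":[-0.73,-0.167,0],"rotation":[0,0,0],"jaw":0.3}]'
python3 -m pendant '[{"dp":[-0.22,-0.05,0],"rotation":[0,0,0],"jaw":0.3},{"dp":[-0.5,-0.11,0],"rotation":[0,0,0],"jaw":0.3},{"dp":[-0.73,-0.167,0],"rotation":[0,0,0],"jaw":0.3},{"dp":[-0.73,-0.167,0.1],"rotation":[0,0,0],"jaw":0.3},{"dp":[-0.73,-0.167,0.3],"rotation":[0,0,0],"jaw":0.3},{"dp":[-0.73,-0.167,0.4],"rotation":[0,0,0],"jaw":0.3},{"dp":[-0.73,-0.167,0.4],"rotation":[0,0,0],"jaw":0.3}]'
python3 - <<'E'
from h import *;from bench import camera
go(.637,-.216,.0205,15)
levels(camera('top'),[.112],.637,-.216,.06)
E
```

```text
time: 15.52
ee_pos: [0.6312, -0.1079, 0.1464]
eef_rot: [0.612, 0.791, -0.001, -0.0]
ft_force: [0.8, 0.5, -2.3]
width: 0.0537
grip_force: 20.0
time: 16.4
ee_pos: [0.6356, -0.2145, 0.0857]
eef_rot: [0.609, 0.793, -0.0, -0.001]
ft_force: [-0.3, -0.2, -1.5]
width: 0.0536
grip_force: 20.0
t 16.40 TCP [ 0.6356 -0.2145  0.0857] heading 14.9 width 0.0536 j7 0.74 tilt [-0.003  0.001 -1.   ]
dp [-0.013  0.008  0.435] up [ 0.002 -0.002 -1.   ]
rot z (tool, frac) -0.0002 rows 0.006184633479548343
0.112 zmeas 0.1102 px [440. 240.] (array([ 629.9, -194.2,   25.5,    9.9]), 15.9) circ [ 630. -195.] 12.9
```

```bash

python3 -m pendant '[{"dp":[0,0,0.12],"rotation":[0,0,0],"jaw":0.3},{"dp":[0,0,0.25],"rotation":[0,0,0],"jaw":0.3},{"dp":[0,0,0.34],"rotation":[0,0,0],"jaw":0.3},{"dp":[0,0,0.39],"rotation":[0,0,0],"jaw":0.3},{"dp":[0,0,0.39],"rotation":[0,0,0],"jaw":0.3},{"dp":[0,0,0.39],"rotation":[0,0,0],"jaw":0.3}]'
python3 -m pendant '[{"dp":[0,0,0.01],"rotation":[0,0,0],"jaw":0.3},{"dp":[0,0,0.02],"rotation":[0,0,0],"jaw":0.3},{"dp":[0,0,0.02],"rotation":[0,0,0],"jaw":0.3}]'
python3 -m pendant '[{"dp":[0,0,0.01],"rotation":[0,0,0],"jaw":0.3},{"dp":[0,0,0.015],"rotation":[0,0,0],"jaw":0.3},{"dp":[0,0,0.015],"rotation":[0,0,0],"jaw":0.3}]'
python3 -m pendant '[{"dp":[0,0,0.007],"rotation":[0,0,0],"jaw":0.3},{"dp":[0,0,0.007],"rotation":[0,0,0],"jaw":0.3}]'
```

```text
time: 17.2
ee_pos: [0.6366, -0.2162, 0.0293]
eef_rot: [0.61, 0.793, 0.0, 0.0]
ft_force: [-0.4, -0.7, -1.9]
width: 0.0538
grip_force: 20.0
time: 17.58
ee_pos: [0.6361, -0.2159, 0.0256]
eef_rot: [0.61, 0.793, 0.0, -0.0]
ft_force: [0.1, -0.2, -2.3]
width: 0.0534
grip_force: 20.0
time: 17.95
ee_pos: [0.6362, -0.2159, 0.0234]
eef_rot: [0.61, 0.793, 0.0, -0.0]
ft_force: [0.7, -0.2, -1.9]
width: 0.0537
grip_force: 20.0
time: 18.2
ee_pos: [0.6361, -0.2159, 0.0223]
eef_rot: [0.61, 0.793, 0.0, -0.0]
ft_force: [0.1, -0.1, -2.2]
width: 0.0535
grip_force: 20.0
```

```bash

python3 -m pendant '[{"dp":[0,0,0.008],"rotation":[0,0,0],"jaw":0.3},{"dp":[0,0,0.008],"rotation":[0,0,0],"jaw":0.3}]'
python3 -m pendant '[{"dp":[0,0,0.007],"rotation":[0,0,0],"jaw":0.3},{"dp":[0,0,0.007],"rotation":[0,0,0],"jaw":0.3}]'
```

```text
time: 18.45
ee_pos: [0.6361, -0.2159, 0.0211]
eef_rot: [0.61, 0.793, 0.0, -0.0]
ft_force: [-0.7, -0.6, -2.2]
width: 0.0533
grip_force: 20.0
time: 18.7
ee_pos: [0.6361, -0.2159, 0.0201]
eef_rot: [0.61, 0.793, 0.0, -0.0]
ft_force: [-0.2, -0.2, -1.6]
width: 0.0532
grip_force: 20.0
```

```bash

python3 -m pendant '[{"dp":[0,0,0.007],"rotation":[0,0,0],"jaw":0.3},{"dp":[0,0,0.007],"rotation":[0,0,0],"jaw":0.3}]'
python3 -m pendant '[{"dp":[0,0,0.007],"rotation":[0,0,0],"jaw":0.3},{"dp":[0,0,0.007],"rotation":[0,0,0],"jaw":0.3}]'
python3 - <<'E'
from h import *;from bench import camera
c=camera('side');P=cloud(c);V=cv2.cvtColor(c['image'],cv2.COLOR_RGB2HSV)[...,2]
m=(np.hypot(P[...,0]-.636,P[...,1]+.216)<.025)&(P[...,2]>.02)&(P[...,2]<.07)&(V>55)
print(m.sum(),np.percentile(P[m][:,2],[2,50,90,95,99]).round(4),'want .045')
E
```

```text
time: 18.95
ee_pos: [0.6363, -0.216, 0.0199]
eef_rot: [0.61, 0.793, 0.0, -0.0]
ft_force: [-3.6, 1.7, 5.7]
width: 0.0536
grip_force: 20.0
time: 19.2
ee_pos: [0.6363, -0.216, 0.0199]
eef_rot: [0.61, 0.793, 0.0, -0.0]
ft_force: [-7.7, 2.9, 14.9]
width: 0.0537
grip_force: 20.0
241 [0.0221 0.0424 0.0454 0.0457 0.0467] want .045
```

Contact, with the top at 0.0455. I release and back off.

```bash

python3 -m pendant '[{"dp":[0,0,-0.01],"rotation":[0,0,0],"jaw":0.3},{"dp":[0,0,-0.01],"rotation":[0,0,0],"jaw":0.65},{"dp":[0,0,-0.01],"rotation":[0,0,0],"jaw":0.8},{"dp":[0,0,-0.01],"rotation":[0,0,0],"jaw":1},{"dp":[0,0,-0.01],"rotation":[0,0,0],"jaw":1},{"dp":[0,0,-0.01],"rotation":[0,0,0],"jaw":1},{"dp":[0,0,-0.01],"rotation":[0,0,0],"jaw":1},{"dp":[0,0,-0.01],"rotation":[0,0,0],"jaw":1}]'
python3 -m pendant '[{"dp":[0,0,-0.1],"rotation":[0,0,0],"jaw":1},{"dp":[0,0,-0.4],"rotation":[0,0,0],"jaw":1},{"dp":[0,0,-0.8],"rotation":[0,0,0],"jaw":1},{"dp":[0,0,-0.95],"rotation":[0,0,0],"jaw":1},{"dp":[0,0,-0.95],"rotation":[0,0,0],"jaw":1}]'
python3 - <<'E'
from h import *;from bench import camera
go(.63,.004,.16,-12.2)
c=camera('top');levels(c,[.045],.637,-.216,.06);levels(c,[.08,.04])
levels(camera('side'),[.045],.637,-.216,.06)
E
```

```text
time: 20.25
ee_pos: [0.6362, -0.2159, 0.0196]
eef_rot: [0.61, 0.793, 0.0, -0.0]
ft_force: [-0.2, 0.6, -0.0]
width: 0.0868
grip_force: 0.0
time: 20.88
ee_pos: [0.6373, -0.2165, 0.1652]
eef_rot: [0.61, 0.793, 0.001, 0.002]
ft_force: [-0.2, 0.3, -0.4]
width: 0.0872
grip_force: 0.0
t 20.88 TCP [ 0.6373 -0.2165  0.1652] heading 14.9 width 0.0872 j7 0.72 tilt [ 0.005 -0.001 -1.   ]
dp [1.434 0.33  0.033] up [-0.002  0.004 -1.   ]
rot z (tool, frac) 0.0752 rows 2.5287737501314798
0.045 zmeas 0.0443 px [441. 241.] (array([ 637.1, -216.7,   51.2,   51.1]), -0.1) circ [ 636. -216.] 27.6
0.08 zmeas 0.0794 px [346. 240.] (array([629.5,   4.8,  64.1,  63.7]), -12.4) circ [630.   4.] 43.1
0.04 zmeas 0.0396 px [338. 240.] (array([632.7,  18.4, 128.6,  64. ]), 77.9) circ [633.  18.] 70.1
0.045 zmeas 0.0436 px [339. 177.] (array([ 636.1, -212.2,   56.6,   49.3]), -82.0) circ [ 637. -212.] 29.0
```

```bash

python3 -m pendant '[{"dp":[0.25,0.06,0],"rotation":[0,0,0],"jaw":1},{"dp":[0.5,0.12,0],"rotation":[0,0,0],"jaw":1},{"dp":[0.72,0.165,0],"rotation":[0,0,0],"jaw":1},{"dp":[0.72,0.165,0],"rotation":[0,0,0],"jaw":1}]'
python3 -m pendant '[{"dp":[0.25,0.06,0],"rotation":[0,0,0.025],"jaw":1},{"dp":[0.5,0.12,0],"rotation":[0,0,0.05],"jaw":1},{"dp":[0.715,0.165,0],"rotation":[0,0,0.075],"jaw":1},{"dp":[0.715,0.165,0],"rotation":[0,0,0.075],"jaw":1},{"dp":[0.715,0.165,0],"rotation":[0,0,0.075],"jaw":1}]'
python3 - <<'E'
from h import *
go(.6295,.0045,.054,-12.3)
E
```

```text
time: 21.48
ee_pos: [0.632, -0.1011, 0.1604]
eef_rot: [0.608, 0.794, -0.0, -0.002]
ft_force: [0.5, 0.3, -0.0]
width: 0.0873
grip_force: 0.0
time: 22.1
ee_pos: [0.6285, 0.0032, 0.1614]
eef_rot: [0.778, 0.629, -0.001, 0.0]
ft_force: [-0.1, -0.3, 0.0]
width: 0.0873
grip_force: 0.0
t 22.10 TCP [0.6285 0.0032 0.1614] heading -12.1 width 0.0873 j7 -0.10 tilt [-0.001 -0.001 -1.   ]
dp [0.011 0.006 0.716] up [-0.001 -0.001 -1.   ]
rot z (tool, frac) 0.0005 rows 0.016865110263140748
```

```bash

python3 -m pendant '[{"dp":[0.01,0.006,0.15],"rotation":[0,0,0],"jaw":1},{"dp":[0.01,0.006,0.35],"rotation":[0,0,0],"jaw":1},{"dp":[0.01,0.006,0.55],"rotation":[0,0,0],"jaw":1},{"dp":[0.01,0.006,0.66],"rotation":[0,0,0],"jaw":1},{"dp":[0.01,0.006,0.71],"rotation":[0,0,0],"jaw":1},{"dp":[0.01,0.006,0.71],"rotation":[0,0,0],"jaw":1}]' 25
python3 -m pendant '[{"dp":[0,0,0],"rotation":[0,0,0],"jaw":0.6},{"dp":[0,0,0],"rotation":[0,0,0],"jaw":0.4},{"dp":[0,0,0],"rotation":[0,0,0],"jaw":0.4},{"dp":[0,0,0],"rotation":[0,0,0],"jaw":0.4},{"dp":[0,0,0],"rotation":[0,0,0],"jaw":0.4},{"dp":[0,0,0],"rotation":[0,0,0],"jaw":0.4},{"dp":[0,0,0],"rotation":[0,0,0],"jaw":0.4},{"dp":[0,0,0],"rotation":[0,0,0],"jaw":0.4}]'
python3 -m pendant '[{"dp":[0,0,-0.03],"rotation":[0,0,0],"jaw":0.4},{"dp":[0,0,-0.1],"rotation":[0,0,0],"jaw":0.4},{"dp":[0,0,-0.3],"rotation":[0,0,0],"jaw":0.4},{"dp":[0,0,-0.5],"rotation":[0,0,0],"jaw":0.4},{"dp":[0,0,-0.5],"rotation":[0,0,0],"jaw":0.4}]'
python3 - <<'E'
from h import *;from bench import camera
go(.4775,.234,.13,-18.4)
c=camera('side')
P=cloud(c);V=cv2.cvtColor(c['image'],cv2.COLOR_RGB2HSV)[...,2]
m=(np.hypot(P[...,0]-.63,P[...,1]-.005)<.05)&(P[...,2]>.06)&(P[...,2]<.19)&(V>55)
print(np.percentile(P[m],[1,50,99],axis=0).round(4).tolist())
k=m&(P[...,2]>np.percentile(P[m][:,2],99)-.006);print('top',P[k].mean(0).round(4),np.linalg.lstsq(np.c_[P[k][:,:2],np.ones(k.sum())],P[k][:,2],rcond=None)[0])
levels(camera('top'),[.04])
E
```

```text
time: 22.85
ee_pos: [0.6302, 0.0056, 0.0558]
eef_rot: [0.778, 0.628, 0.0, 0.0]
ft_force: [0.2, -0.0, 0.2]
width: 0.0871
grip_force: 0.0
time: 23.85
ee_pos: [0.6304, 0.0061, 0.0561]
eef_rot: [0.778, 0.628, 0.0, 0.0]
ft_force: [-0.1, 0.4, 5.7]
width: 0.064
grip_force: 25.0
time: 24.48
ee_pos: [0.6313, 0.0059, 0.1331]
eef_rot: [0.778, 0.628, 0.002, 0.001]
ft_force: [0.1, -0.0, -3.4]
width: 0.0636
grip_force: 25.0
t 24.48 TCP [0.6313 0.0059 0.1331] heading -12.1 width 0.0636 j7 -0.09 tilt [ 0.004  0.001 -1.   ]
dp [ 1.271 -1.322  0.018] up [ 0.001  0.004 -1.   ]
rot z (tool, frac) 0.0174 rows 0.584564112451954
[[0.5925, -0.0269, 0.1172], [0.6324, 0.0291, 0.1527], [0.667, 0.0419, 0.177]]
top [0.6365 0.0061 0.1783] [ 0.02908691 -0.07513726  0.16028249]
0.04 zmeas 0.0395 px [321. 236.] (array([641.3,  58.6,  63.9,  46.1]), -12.3) circ [642.  61.] 36.7
```

```bash

python3 -m pendant '[{"dp":[0.2,-0.21,-0.03],"rotation":[0,0,0],"jaw":0.4},{"dp":[0.43,-0.44,-0.03],"rotation":[0,0,0],"jaw":0.4},{"dp":[0.635,-0.66,-0.03],"rotation":[0,0,0],"jaw":0.4},{"dp":[0.635,-0.66,-0.03],"rotation":[0,0,0],"jaw":0.4},{"dp":[0.635,-0.66,-0.03],"rotation":[0,0,0],"jaw":0.4}]'
python3 -m pendant '[{"dp":[0.2,-0.21,0],"rotation":[0,0,0.009],"jaw":0.4},{"dp":[0.43,-0.44,0],"rotation":[0,0,0.0174],"jaw":0.4},{"dp":[0.635,-0.66,0],"rotation":[0,0,0.0174],"jaw":0.4},{"dp":[0.635,-0.66,0],"rotation":[0,0,0.0174],"jaw":0.4},{"dp":[0.635,-0.66,0.2],"rotation":[0,0,0.0174],"jaw":0.4},{"dp":[0.635,-0.66,0.3],"rotation":[0,0,0.0174],"jaw":0.4},{"dp":[0.635,-0.66,0.3],"rotation":[0,0,0.0174],"jaw":0.4},{"dp":[0.635,-0.66,0.3],"rotation":[0,0,0.0174],"jaw":0.4}]'
python3 - <<'E'
from h import *
go(.4775,.234,.021,-18.4)
E
```

```text
time: 25.2
ee_pos: [0.5528, 0.1196, 0.1342]
eef_rot: [0.778, 0.628, -0.001, -0.0]
ft_force: [-0.6, -0.9, -2.5]
width: 0.0636
grip_force: 25.0
time: 26.2
ee_pos: [0.4772, 0.2336, 0.0908]
eef_rot: [0.811, 0.585, 0.0, 0.0]
ft_force: [0.5, -0.1, -2.5]
width: 0.0638
grip_force: 25.0
t 26.20 TCP [0.4772 0.2336 0.0908] heading -18.5 width 0.0638 j7 -0.73 tilt [ 0.001  0.    -1.   ]
dp [0.003 0.    0.465] up [ 0.     0.001 -1.   ]
rot z (tool, frac) -0.0002 rows 0.00539554610073616
```

```bash

python3 -m pendant '[{"dp":[0,0,0.12],"rotation":[0,0,0],"jaw":0.4},{"dp":[0,0,0.26],"rotation":[0,0,0],"jaw":0.4},{"dp":[0,0,0.37],"rotation":[0,0,0],"jaw":0.4},{"dp":[0,0,0.42],"rotation":[0,0,0],"jaw":0.4},{"dp":[0,0,0.44],"rotation":[0,0,0],"jaw":0.4},{"dp":[0,0,0.44],"rotation":[0,0,0],"jaw":0.4}]'
python3 -m pendant '[{"dp":[0,0,0.008],"rotation":[0,0,0],"jaw":0.4},{"dp":[0,0,0.012],"rotation":[0,0,0],"jaw":0.4},{"dp":[0,0,0.012],"rotation":[0,0,0],"jaw":0.4}]'
python3 -m pendant '[{"dp":[0,0,0.008],"rotation":[0,0,0],"jaw":0.4},{"dp":[0,0,0.008],"rotation":[0,0,0],"jaw":0.4}]'
python3 -m pendant '[{"dp":[0,0,0.007],"rotation":[0,0,0],"jaw":0.4},{"dp":[0,0,0.007],"rotation":[0,0,0],"jaw":0.4}]'
```

```text
time: 26.95
ee_pos: [0.4767, 0.2341, 0.0243]
eef_rot: [0.811, 0.585, 0.0, -0.0]
ft_force: [-0.3, 0.6, -3.0]
width: 0.064
grip_force: 25.0
time: 27.32
ee_pos: [0.4765, 0.234, 0.0224]
eef_rot: [0.811, 0.585, 0.0, -0.0]
ft_force: [-0.0, -0.2, -1.5]
width: 0.0638
grip_force: 25.0
time: 27.58
ee_pos: [0.4765, 0.234, 0.0211]
eef_rot: [0.811, 0.585, 0.0, -0.0]
ft_force: [0.5, -0.8, -1.9]
width: 0.0639
grip_force: 25.0
time: 27.82
ee_pos: [0.4765, 0.234, 0.021]
eef_rot: [0.811, 0.585, -0.0, -0.0]
ft_force: [-5.1, -2.1, 12.4]
width: 0.0634
grip_force: 25.0
```

Contact at the expected height. I release, lift and check.

```bash

python3 -m pendant '[{"dp":[0,0,-0.006],"rotation":[0,0,0],"jaw":0.4},{"dp":[0,0,-0.006],"rotation":[0,0,0],"jaw":0.75},{"dp":[0,0,-0.006],"rotation":[0,0,0],"jaw":0.9},{"dp":[0,0,-0.006],"rotation":[0,0,0],"jaw":1},{"dp":[0,0,-0.006],"rotation":[0,0,0],"jaw":1},{"dp":[0,0,-0.006],"rotation":[0,0,0],"jaw":1},{"dp":[0,0,-0.006],"rotation":[0,0,0],"jaw":1}]'
python3 -m pendant '[{"dp":[0,0,-0.1],"rotation":[0,0,0],"jaw":1},{"dp":[0,0,-0.4],"rotation":[0,0,0],"jaw":1},{"dp":[0,0,-0.8],"rotation":[0,0,0],"jaw":1},{"dp":[0,0,-0.8],"rotation":[0,0,0],"jaw":1},{"dp":[0,0,-0.8],"rotation":[0,0,0],"jaw":1}]'
python3 - <<'E'
from h import *;from bench import camera
go(.6325,.018,.14,-12.2)
c=camera('top');levels(c,[.045],.477,.234,.06);levels(c,[.04])
c=camera('side');levels(c,[.045],.477,.234,.06);levels(c,[.04])
E
```

```text
time: 28.7
ee_pos: [0.4764, 0.2339, 0.0209]
eef_rot: [0.811, 0.585, 0.0, -0.0]
ft_force: [-0.6, 0.4, -0.2]
width: 0.0866
grip_force: 0.0
time: 29.32
ee_pos: [0.4764, 0.234, 0.1415]
eef_rot: [0.811, 0.585, 0.0, -0.0]
ft_force: [-0.0, -0.3, -0.6]
width: 0.0871
grip_force: 0.0
t 29.32 TCP [0.4764 0.234  0.1415] heading -18.4 width 0.0871 j7 -0.76 tilt [ 0.     0.001 -1.   ]
dp [-1.038  1.442  0.009] up [ 0.001  0.    -1.   ]
rot z (tool, frac) -0.0172 rows 0.5786066209615709
0.045 zmeas 0.0447 px [248. 307.] (array([473.8, 229.9,  64. ,  63.1]), 70.6) circ [474. 229.] 42.9
0.04 zmeas 0.0395 px [339. 240.] (array([632.6,  18.4, 128.7,  64.3]), 78.0) circ [633.  18.] 70.1
0.045 zmeas 0.0444 px [398. 313.] (array([474.7, 234.7,  66.7,  65.6]), 70.8) circ [474. 234.] 45.0
0.04 zmeas 0.0384 px [326. 238.] (array([632.9,  23.7, 134.2,  65. ]), 77.5) circ [634.  23.] 70.1
```

The square box is seated, with its top at 0.0445 and about 4 mm off centre. Last is the long box at (0.6325, 0.0185).

```bash

python3 -m pendant '[{"dp":[-0.17,0.24,0],"rotation":[0,0,0],"jaw":1},{"dp":[-0.35,0.48,0],"rotation":[0,0,0],"jaw":1},{"dp":[-0.52,0.72,0],"rotation":[0,0,0],"jaw":1},{"dp":[-0.52,0.72,0],"rotation":[0,0,0],"jaw":1}]'
python3 -m pendant '[{"dp":[-0.17,0.24,0],"rotation":[0,0,-0.01],"jaw":1},{"dp":[-0.35,0.48,0],"rotation":[0,0,-0.0172],"jaw":1},{"dp":[-0.518,0.722,0],"rotation":[0,0,-0.0172],"jaw":1},{"dp":[-0.518,0.722,0],"rotation":[0,0,-0.0172],"jaw":1},{"dp":[-0.518,0.722,0.2],"rotation":[0,0,-0.0172],"jaw":1},{"dp":[-0.518,0.722,0.4],"rotation":[0,0,-0.0172],"jaw":1},{"dp":[-0.518,0.722,0.4],"rotation":[0,0,-0.0172],"jaw":1},{"dp":[-0.518,0.722,0.4],"rotation":[0,0,-0.0172],"jaw":1}]'
python3 - <<'E'
from h import *
go(.6325,.0185,.014,-12.2)
E
```

```text
time: 29.92
ee_pos: [0.5552, 0.1216, 0.1399]
eef_rot: [0.813, 0.583, -0.001, 0.001]
ft_force: [-0.6, 1.1, -0.3]
width: 0.0868
grip_force: 0.0
time: 30.92
ee_pos: [0.6327, 0.0187, 0.0818]
eef_rot: [0.778, 0.628, 0.0, 0.0]
ft_force: [-0.1, -0.3, -0.5]
width: 0.0868
grip_force: 0.0
t 30.93 TCP [0.6327 0.0187 0.0818] heading -12.2 width 0.0868 j7 -0.08 tilt [ 0.  0. -1.]
dp [-0.002 -0.002  0.452] up [ 0.  0. -1.]
rot z (tool, frac) 0.0001 rows 0.0033175913596039668
```

```bash

python3 -m pendant '[{"dp":[0,0,0.15],"rotation":[0,0,0],"jaw":1},{"dp":[0,0,0.3],"rotation":[0,0,0],"jaw":1},{"dp":[0,0,0.4],"rotation":[0,0,0],"jaw":1},{"dp":[0,0,0.45],"rotation":[0,0,0],"jaw":1},{"dp":[0,0,0.45],"rotation":[0,0,0],"jaw":1}]' 35
python3 -m pendant '[{"dp":[0,0,0],"rotation":[0,0,0],"jaw":0.6},{"dp":[0,0,0],"rotation":[0,0,0],"jaw":0.4},{"dp":[0,0,0],"rotation":[0,0,0],"jaw":0.4},{"dp":[0,0,0],"rotation":[0,0,0],"jaw":0.4},{"dp":[0,0,0],"rotation":[0,0,0],"jaw":0.4},{"dp":[0,0,0],"rotation":[0,0,0],"jaw":0.4},{"dp":[0,0,0],"rotation":[0,0,0],"jaw":0.4},{"dp":[0,0,0],"rotation":[0,0,0],"jaw":0.4}]'
python3 -m pendant '[{"dp":[0,0,-0.03],"rotation":[0,0,0],"jaw":0.4},{"dp":[0,0,-0.1],"rotation":[0,0,0],"jaw":0.4},{"dp":[0,0,-0.3],"rotation":[0,0,0],"jaw":0.4},{"dp":[0,0,-0.4],"rotation":[0,0,0],"jaw":0.4},{"dp":[0,0,-0.4],"rotation":[0,0,0],"jaw":0.4}]'
python3 - <<'E'
from h import *;from bench import camera
go(.4637,.0185,.075,-4.9)
c=camera('side');cv2.imwrite('pics/s5.png',cv2.resize(c['image'][130:290,250:410,::-1],None,fx=3.7,fy=3.7,interpolation=cv2.INTER_CUBIC))
P=cloud(c);V=cv2.cvtColor(c['image'],cv2.COLOR_RGB2HSV)[...,2]
m=(abs(P[...,0]-.63)<.06)&(abs(P[...,1]-.065)<.035)&(P[...,2]>.03)&(P[...,2]<.15)&(V>55)
print(np.percentile(P[m],[1,50,99],axis=0).round(4).tolist())
levels(camera('top'),[.1])
E
```

```text
time: 31.55
ee_pos: [0.6327, 0.018, 0.0137]
eef_rot: [0.778, 0.628, 0.0, -0.0]
ft_force: [-0.2, 0.7, 0.5]
width: 0.087
grip_force: 0.0
time: 32.55
ee_pos: [0.6331, 0.0179, 0.0138]
eef_rot: [0.778, 0.628, 0.0, 0.0]
ft_force: [3.1, -0.8, 5.2]
width: 0.0639
grip_force: 35.0
time: 33.17
ee_pos: [0.6331, 0.0181, 0.0744]
eef_rot: [0.778, 0.628, 0.001, 0.0]
ft_force: [0.3, 0.5, -6.0]
width: 0.0637
grip_force: 35.0
t 33.17 TCP [0.6331 0.0181 0.0744] heading -12.2 width 0.0637 j7 -0.07 tilt [ 0.002  0.001 -1.   ]
dp [-0.236 -1.104 -0.006] up [ 0.001  0.001 -1.   ]
rot z (tool, frac) -0.0203 rows 0.6819793061563464
[[0.5988, 0.0312, 0.0604], [0.6367, 0.0744, 0.0956], [0.675, 0.0892, 0.1476]]
0.1 zmeas 0.0988 px [316. 233.] (array([641.2,  72.8,  64.1,  22.8]), -6.6) circ [641.  71.] 32.2
```

View pics/s5.png

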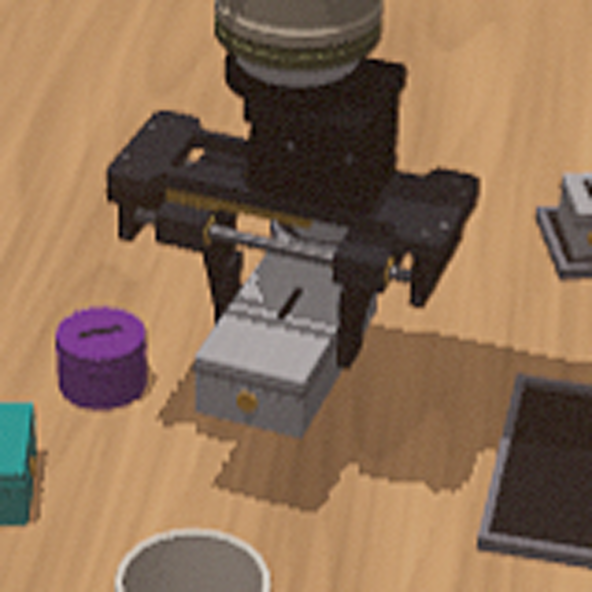

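The long box hangs level with its underside at about 0.06. I move it to its cradle.

```bash

python3 -m pendant '[{"dp":[-0.05,-0.2,-0.05],"rotation":[0,0,0],"jaw":0.4},{"dp":[-0.1,-0.4,-0.05],"rotation":[0,0,0],"jaw":0.4},{"dp":[-0.15,-0.6,-0.05],"rotation":[0,0,0],"jaw":0.4},{"dp":[-0.2,-0.8,-0.05],"rotation":[0,0,-0.01],"jaw":0.4},{"dp":[-0.23,-1,-0.05],"rotation":[0,0,-0.02],"jaw":0.4},{"dp":[-0.23,-1,-0.05],"rotation":[0,0,-0.02],"jaw":0.4},{"dp":[-0.23,-1,-0.05],"rotation":[0,0,-0.02],"jaw":0.4}]'
python3 - <<'E'
from h import *;from bench import camera
go(.4637,.0185,.019,-4.9)
E
```

```text
time: 34.15
ee_pos: [0.4788, 0.016, 0.0807]
eef_rot: [0.737, 0.675, 0.0, -0.0]
ft_force: [0.1, 0.4, -5.4]
width: 0.0639
grip_force: 35.0
t 34.15 TCP [0.4788 0.016  0.0807] heading -5.0 width 0.0639 j7 -0.11 tilt [ 0.  0. -1.]
dp [ 0.007 -0.102  0.411] up [ 0.  0. -1.]
rot z (tool, frac) -0.0003 rows 0.011672275789755805
```

```bash

python3 -m pendant '[{"dp":[0.007,-0.1,0],"rotation":[0,0,0],"jaw":0.4},{"dp":[0.007,-0.1,0],"rotation":[0,0,0],"jaw":0.4},{"dp":[0.007,-0.1,0.12],"rotation":[0,0,0],"jaw":0.4},{"dp":[0.007,-0.1,0.26],"rotation":[0,0,0],"jaw":0.4},{"dp":[0.007,-0.1,0.34],"rotation":[0,0,0],"jaw":0.4},{"dp":[0.007,-0.1,0.38],"rotation":[0,0,0],"jaw":0.4},{"dp":[0.007,-0.1,0.38],"rotation":[0,0,0],"jaw":0.4},{"dp":[0.007,-0.1,0.38],"rotation":[0,0,0],"jaw":0.4}]'
python3 -m pendant '[{"dp":[0,0,0.01],"rotation":[0,0,0],"jaw":0.4},{"dp":[0,0,0.014],"rotation":[0,0,0],"jaw":0.4},{"dp":[0,0,0.014],"rotation":[0,0,0],"jaw":0.4}]'
python3 -m pendant '[{"dp":[0,0,0.008],"rotation":[0,0,0],"jaw":0.4},{"dp":[0,0,0.008],"rotation":[0,0,0],"jaw":0.4}]'
python3 -m pendant '[{"dp":[0,0,0.007],"rotation":[0,0,0],"jaw":0.4},{"dp":[0,0,0.007],"rotation":[0,0,0],"jaw":0.4}]'
```

```text
time: 35.15
ee_pos: [0.4643, 0.0183, 0.0245]
eef_rot: [0.737, 0.676, 0.0, 0.0]
ft_force: [-0.4, 0.0, -5.7]
width: 0.0636
grip_force: 35.0
time: 35.52
ee_pos: [0.4638, 0.0183, 0.0219]
eef_rot: [0.737, 0.676, 0.0, -0.0]
ft_force: [-0.5, -0.2, -5.9]
width: 0.0636
grip_force: 35.0
time: 35.78
ee_pos: [0.4638, 0.0183, 0.0206]
eef_rot: [0.737, 0.676, -0.0, -0.0]
ft_force: [-0.9, -0.3, -5.1]
width: 0.0635
grip_force: 35.0
time: 36.02
ee_pos: [0.4637, 0.0183, 0.0195]
eef_rot: [0.737, 0.676, -0.0, -0.0]
ft_force: [-0.2, -0.2, -5.1]
width: 0.0634
grip_force: 35.0
```

```bash

python3 -m pendant '[{"dp":[0,0,0.007],"rotation":[0,0,0],"jaw":0.4},{"dp":[0,0,0.007],"rotation":[0,0,0],"jaw":0.4}]'
python3 -m pendant '[{"dp":[0,0,0.005],"rotation":[0,0,0],"jaw":0.4},{"dp":[0,0,0.005],"rotation":[0,0,0],"jaw":0.4}]'
```

```text
time: 36.28
ee_pos: [0.4639, 0.0183, 0.0188]
eef_rot: [0.737, 0.676, 0.0, -0.0]
ft_force: [-2.6, -0.7, 2.7]
width: 0.0638
grip_force: 35.0
time: 36.52
ee_pos: [0.4639, 0.0183, 0.0187]
eef_rot: [0.737, 0.676, 0.0, -0.0]
ft_force: [-10.3, -1.4, 17.8]
width: 0.0634
grip_force: 35.0
```

```bash

python3 -m pendant '[{"dp":[0,0,-0.007],"rotation":[0,0,0],"jaw":0.4},{"dp":[0,0,-0.007],"rotation":[0,0,0],"jaw":0.75},{"dp":[0,0,-0.007],"rotation":[0,0,0],"jaw":0.9},{"dp":[0,0,-0.007],"rotation":[0,0,0],"jaw":1},{"dp":[0,0,-0.007],"rotation":[0,0,0],"jaw":1},{"dp":[0,0,-0.007],"rotation":[0,0,0],"jaw":1},{"dp":[0,0,-0.007],"rotation":[0,0,0],"jaw":1}]'
python3 -m pendant '[{"dp":[0,0,-0.1],"rotation":[0,0,0],"jaw":1},{"dp":[0,0,-0.4],"rotation":[0,0,0],"jaw":1},{"dp":[0,0,-0.8],"rotation":[0,0,0],"jaw":1},{"dp":[0,0,-1],"rotation":[0,0,0],"jaw":1},{"dp":[0,0,-1],"rotation":[0,0,0],"jaw":1},{"dp":[0,0,-1],"rotation":[0,0,0],"jaw":1}]'
python3 - <<'E'
from h import *;from bench import camera
c=camera('top');cv2.imwrite('pics/t6.png',c['image'][:,:,::-1])
s=camera('side');cv2.imwrite('pics/s6.png',s['image'][:,:,::-1])
for z,x,y in[(.041,.464,-.227),(.045,.637,-.216),(.045,.477,.234),(.045,.464,.0185)]:
    for k in(c,s): levels(k,[z],x,y,.09 if abs(y)<.1 else .06)
E
```

```text
time: 37.4
ee_pos: [0.4638, 0.0183, 0.0188]
eef_rot: [0.737, 0.676, 0.0, -0.0]
ft_force: [0.2, 0.3, 0.1]
width: 0.0869
grip_force: 0.0
time: 38.15
ee_pos: [0.4635, 0.0182, 0.1686]
eef_rot: [0.737, 0.676, -0.0, -0.0]
ft_force: [-0.7, 0.2, -0.2]
width: 0.0872
grip_force: 0.0
0.041 zmeas 0.0405 px [446. 316.] (array([ 466.1, -228.2,   50.8,   28.5]), -76.4) circ [ 467. -229.] 26.3
0.041 zmeas 0.0394 px [409. 182.] (array([ 465.5, -224. ,   52. ,   28.9]), -74.9) circ [ 466. -224.] 27.7
0.045 zmeas 0.0442 px [441. 241.] (array([ 637.1, -216.7,   51.3,   51.1]), -0.1) circ [ 636. -217.] 27.2
0.045 zmeas 0.0434 px [339. 177.] (array([ 636.1, -212.3,   56.4,   49.3]), -82.0) circ [ 635. -212.] 28.9
0.045 zmeas 0.0449 px [242. 308.] (array([473.6, 229.8,  64.6,  64. ]), 71.4) circ [474. 230.] 42.9
0.045 zmeas 0.0445 px [398. 313.] (array([475. , 235. ,  67. ,  64.8]), 71.4) circ [476. 236.] 43.2
0.045 zmeas 0.0444 px [315. 313.] (array([467.4,  69.2,  64.2,  33.5]), 1.5) circ [467.  67.] 34.8
0.045 zmeas 0.0437 px [406. 244.] (array([463.3,  23.4, 133.2,  63.7]), 84.4) circ [463.  24.] 71.8
```

View pics/s6.png

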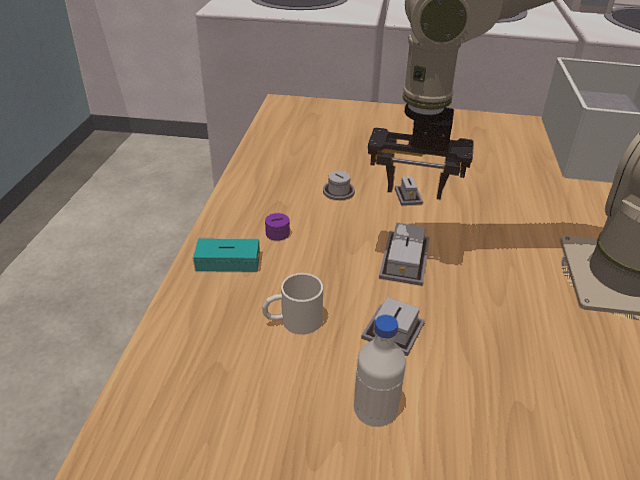

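The side view shows all four boxes flat in their cradles: round (339,185), small (408,190), long (406,245) and square (397,318). The mug and bottle have not moved and the gripper is clear, so I hand in.

```bash
python3 -c "
from bench import r
print(r.close_job())"
```

```text
the job is handed in; nothing more can be done
None
```

I handed the job in at about 38 s of the 120 s allowed, with all four boxes measured flat and released in their own cradles, within about 5 mm of centre, and the mug and bottle where they stood; the judge gave no verdict.

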